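# Load two lidded tins into the wire storage rack in the only order that fits

## Robot

A 7-joint arm with a two-finger parallel gripper is mounted at the origin on the work surface. World frame = base frame: x ahead of the robot, y to its left, z up, the work surface at z = 0. Lengths are in m, angles in rad, forces in N, time in s.
With the tool pointing down it reaches from about 0.4 to 0.9 m from the base axis. Payload 5.6 kg.
Tool frame: the origin (TCP) lies midway between the tips of the shut fingers; the grasp point (between the pads) lies 19 mm behind it; z points along the fingers, y is the line along which they close (so a half turn about z gives the same grasp; the last joint's range is limited). The gripper opens to 92 mm and grips with 3 to 60 N. Pads are 20 mm wide; open, the fingers measure 128 mm over their backs; the gripper's body (75 mm by 189 mm) begins 69 mm behind the grasp point.
Start: joints at [1.144, 0.468, -0.012, 1.603, 0.006, 1.071, -0.056], TCP at [0.243, -0.603, 0.189] pointing down, gripper open.
Joint ranges: [-2.53, 2.53], [-0.31, 2.02], [-1.57, 1.55], [0.28, 2.44], [-1.29, 4.43], [0.15, 1.84], [-2.92, 2.92]. Speed limits (rad/s): [2.57, 2.57, 3.14, 3.14, 3.14, 3.14, 3.14].

## Interface

Orientations are given as a 3x3 rotation matrix whose columns are the frame's x, y, z axes.
In Python, from station import env, effector, solver, viewer, workorder, search_frame, tip_of gives the robot as it stands. Calls block until the motion is done:
- env.reach(position, orientation): joint-space move of the TCP to a pose.
- env.movel(position, frame=None, rate=0.15): straight line of the TCP; frame=None keeps the orientation; rate is the mean speed in m/s.
- env.goto_joints(angles): joint-space move.
- effector.release() and effector.grasp(squeeze=None): open the fingers fully, or close them until they stop; squeeze is the grip in N (None keeps the last).
- env.pause(seconds).
- solver.inverse_kinematics(position, orientation): joint angles nearest the present ones, or None.
- env.sense(): the state.
- viewer.read_camera(name): name is "scene" or "top" or "wrist"; returns (picture, depth): 480x640x3 uint8, red, green, blue; 480x640 float32, m along the optical axis (not along the pixel's ray), 0 where there is no reading.
- viewer.camera_info(name): a dict with "intrinsics" (3x3 intrinsics, pixels), "eye" and "rotation" of the camera in the world; the wrist camera has in their place "T_tool_cam" (4x4, takes a point from camera to tool coordinates, whose origin is the TCP and whose axes are the flange's). Camera axes: x right, y up, looking along -z (the intrinsics and any distortion apply to the point x, -y, -z); pixel columns grow to the right and rows downward; lengths in m; the calibration is good to about 2 mm. A picture is of the moment at which its call begins: read the wrist's pose just before it. camera_info takes no time and is no camera call.
A pose or a line that the arm cannot do raises env.PlanningError and nothing moves.
- workorder.finish_job(): hands the job in; it is judged then, once.
Trained networks look in the newest picture that a camera, given by its name, has taken for a name from the list of things; names that differ only in an ending like _2 or _b are one class to them, and where a whole thing is asked for, a point or a joint stands for the part that bears it (a point fixed in the world has none). Each returns a list of dicts, best first, with "score" (0 to 1); they miss things now and then, are a little off and sometimes report something else, mostly with a low value. They report only what shows in the picture. A call takes as long as a camera call. They do not tell look-alikes from the thing itself.
- search_frame(camera, name): "at" ([x, y, z] in m, in world coordinates, good to about 4 mm: the middle of the surface that is visible of it).
- tip_of(camera, name): "at" ([x, y, z] in m, in world coordinates, good to about 4 mm: a listed point, or the origin of a listed thing).
The state is a dict: "t": time; "joint_positions": joint angles; "joint_velocities": joint speeds; "tau": joint torques, N m; "ee_pos": TCP position; "tcp_rot": TCP orientation; "wrist_force": force on the tool from outside, world axes, zero at the start; "moment": the same for the moment, N m; "gripper_width": finger opening in m; "grasp_force": force on a finger pad.
Only numpy, scipy, OpenCV 4.12 (cv2) and the standard library are available. Lean on these libraries where they do the work, as an engineer would, in place of code of your own. Each camera call takes 0.05 s, during which the arm holds its last target. There are 200 camera calls.

## Task

Put the two black tins away in the low wire rack by sliding them along the bench in through its mouth: the smaller tin first, because the larger one blocks the way, then the larger tin behind it, pushed until it has clicked past the two sprung rollers and stays there with the smaller tin pressed against the sprung back plate. Push gently so that the back plate never reaches the end of its travel, leave the marker box, the white open lid and the ink jar where they are, and let go of everything.

Things in the scene. Friction and masses are not known exactly. Their poses are not given: they have to be found in the camera images.
- rack: Steel storage rack fixed to the bench. Origin: on the bench at mid-mouth, which faces the robot's left; x runs into the lane, y across it, z up. Lane floor = bench; walls 40 mm high. Lane 110 mm wide from the mouth to x = 132 mm (rounded wall ends at the mouth, out to y = +-69), then narrows, 90 mm wide from x = 146, closed at x = 240 mm.
- deck_edge (a point): Middle of the front wire (8 mm thick, 68 mm above the bench, 8 mm inside the mouth) of the wire deck that covers the lane, x = 4 to 250, y = -86 to 86 mm; posts at y = +-82. Wires 22 mm apart in x, too close for fingers. Fingers pointing straight down are stopped by this wire; leaned about 45 degrees, tips forward, they can reach some 25 mm in below it (about 15 to 20 mm is needed).
- rollers (a point): Point midway between two upright white rollers (16 mm diameter), 68 mm into the lane, 20 mm up. They stick 10 mm in from each side (gap 90 mm): the small tin passes freely, the large one must force them apart (about 7 N peak plus sliding friction). Once its centre is about 8 mm past them they squeeze it farther in and hold it: the push force drops.
- tin_small: Smaller round tin with a black lid and a white foot, 84 mm diameter, 30 mm high, about 0.18 kg, loose on the bench. Origin: centre of its underside; z up. Home: its centre about 170 to 186 mm into the rack.
- tin_large: Larger round tin of the same look, 104 mm diameter, 34 mm high, about 0.26 kg, loose on the bench. Origin: centre of its underside; z up. Home: its centre some 10 to 24 mm past the rollers (78 to 92 mm into the rack), touching the small tin, which it drives in ahead of it.
- back_plate (a joint): How far (m) the black rubber-faced back plate at the end of the lane is pushed back against its spring (600 N/m): 0 = free, its face then 212 mm into the rack; end of travel 0.022. With both tins home it rests at about 0.002 to 0.016.
- marker_box: Bystander: black open box 75 x 75 x 95 mm with coloured markers standing in it, 120 mm high in all. Origin: centre of its underside.
- open_lid: Bystander: white jar lid lying open side up, 86 mm diameter, 16 mm high. Origin: centre of its underside.
- ink_jar: Bystander: glass jar with a black cap, 54 mm diameter, 71 mm high. Origin: centre of its underside.
Not all that is in view belongs to the job. What is shaped like the tin_large but orange is not meant.

How it is judged:
By the outcome, as a careful person would: the job done as asked, in the order asked, and still so for the second after the job is handed in, with the robot touching nothing.
It also fails if it takes over 72 s, if anything falls off the work surface, if the arm or the gripper's body presses on something with over 40 N, if the wrist force passes 120 N, or if a joint passes its speed limit or range.

## Working session

There is one attempt and no reset: what is moved stays moved. The work goes in short steps, each a Python script; the robot and the scene stay as the last script left them, time stands still between calls to the robot, and variables do not carry over. Pictures are saved under pics/ and viewed, at most 10 in all, crops included, and the job is handed in when it is done.

```bash
ls; mkdir -p pics; python3 - <<'E'
from station import *
import cv2,numpy as np
for c in ("scene","top"):
    p,d=viewer.read_camera(c); cv2.imwrite(f"pics/{c}0.png",p[:,:,::-1])
    for n in ("rack","tin_small","tin_large","marker_box","open_lid","ink_jar"):
        print(c,n,[(np.round(r["at"],3).tolist(),round(r["score"],2)) for r in tip_of(c,n)[:4]])
    for n in ("deck_edge","rollers"):
        print(c,n,[(np.round(r["at"],3).tolist(),round(r["score"],2)) for r in tip_of(c,n)[:3]])
    i=viewer.camera_info(c);print({k:np.round(v,3).tolist() if not isinstance(v,str) else v for k,v in i.items()})
s=env.sense();print(s["t"],s["ee_pos"],s["tcp_rot"],s["wrist_force"])
E
```

```text
pics
scene rack [([0.593, -0.039, -0.001], 0.91), ([0.588, -0.103, 0.023], 0.18)]
scene tin_small [([0.568, 0.253, -0.003], 0.8), ([0.712, 0.264, 0.002], 0.61)]
scene tin_large [([0.225, 0.283, -0.002], 0.95), ([0.4, 0.326, -0.003], 0.94), ([0.402, -0.028, -0.002], 0.89), ([0.437, 0.162, 0.004], 0.72)]
scene marker_box [([0.756, 0.063, 0.001], 0.79)]
scene open_lid [([0.353, -0.24, -0.001], 0.56)]
scene ink_jar [([0.715, 0.264, 0.001], 0.79)]
scene deck_edge [([0.596, -0.048, 0.067], 0.73)]
scene rollers [([0.585, -0.103, 0.021], 0.83)]
{'intrinsics': [[567.066, 0.0, 317.736], [0.0, 567.066, 235.675], [0.0, 0.0, 1.0]], 'eye': [1.26, 0.013, 0.902], 'rotation': [[0.06, -0.748, 0.661], [0.998, 0.044, -0.04], [0.0, 0.662, 0.75]]}
top rack [([0.593, -0.039, -0.0], 0.55)]
top tin_small [([0.566, 0.255, -0.003], 0.64)]
top tin_large [([0.4, -0.03, -0.002], 0.95), ([0.228, 0.281, -0.001], 0.82), ([0.442, 0.162, 0.002], 0.81), ([0.4, 0.329, -0.001], 0.75)]
top marker_box [([0.757, 0.063, 0.004], 0.56)]
top open_lid [([0.346, -0.236, 0.004], 0.96)]
top ink_jar [([0.717, 0.265, -0.002], 0.7)]
top deck_edge [([0.592, -0.041, 0.07], 0.58)]
top rollers []
{'intrinsics': [[531.531, 0.0, 321.852], [0.0, 531.531, 241.948], [0.0, 0.0, 1.0]], 'eye': [0.301, 0.026, 0.981], 'rotation': [[0.048, 0.971, -0.233], [-0.999, 0.047, -0.012], [-0.001, 0.234, 0.972]]}
0.9 [ 0.2433619  -0.60273334  0.18939994] [[ 9.27269606e-01  3.74394282e-01  5.32433095e-06]
 [ 3.74394282e-01 -9.27269605e-01 -3.47767192e-05]
 [-8.08311456e-06  3.42407937e-05 -9.99999999e-01]] [-0.23525042  0.65351094  0.71767924]
```

View pics/scene0.png

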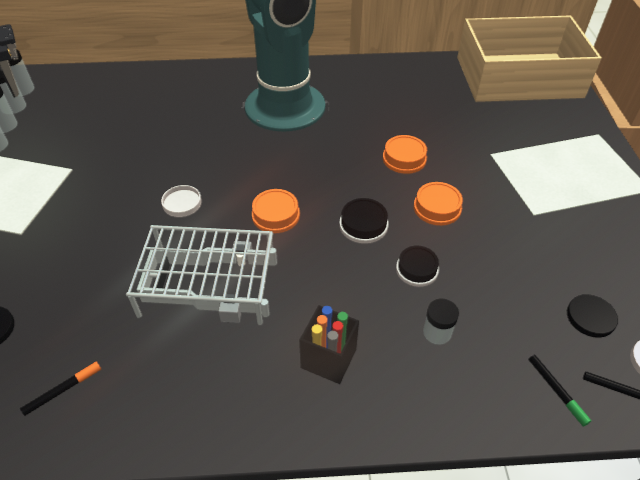

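View pics/top0.png

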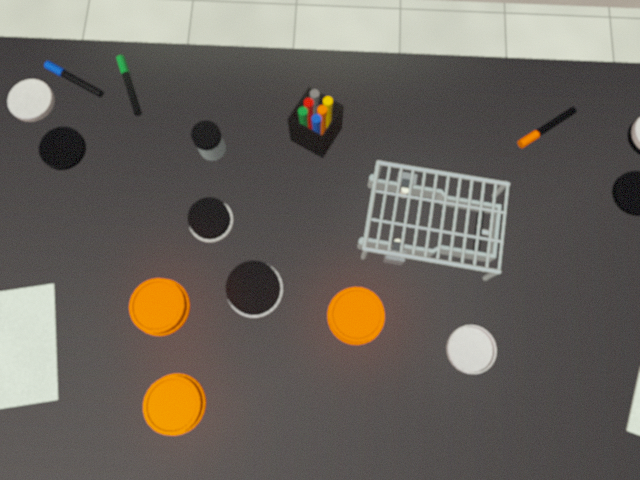

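Candidates (scene px): small-tin class: the black tin with a white foot at (418,264) and the ink jar (440,320, tall glass); large class: the black tin with a white foot at (364,218) and the orange ones at (275,210), (405,153), (438,202). The flat black disc at (592,315) has no white foot. The two black-lidded, white-footed tins fit. The rack mouth faces +y (left). I'll refine by depth and confirm with a crop.

```bash
cat > h.py <<'E'
from station import *
import cv2,numpy as np
def cloud(c):
    p,d=viewer.read_camera(c); i=viewer.camera_info(c); K=i["intrinsics"]
    v,u=np.mgrid[:480,:640]
    dist=i.get("distortion")
    n=np.stack([(u-K[0][2])/K[0][0],(v-K[1][2])/K[1][1]],-1)
    P=np.stack([n[...,0]*d,-n[...,1]*d,-d],-1)@np.array(i["rotation"]).T+np.array(i["eye"])
    P[d==0]=np.nan
    return p,P
def near(P,c,r,z0,z1):
    with np.errstate(invalid='ignore'):
        return P[(np.hypot(P[...,0]-c[0],P[...,1]-c[1])<r)&(P[...,2]>z0)&(P[...,2]<z1)]
def disc(P,c,r,z0,z1):
    q=near(P,c,r,z0,z1)
    if len(q)<20: return None
    (x,y),R=cv2.minEnclosingCircle((q[:,:2]*1000).astype(np.float32))
    return np.round([x,y,R,*(q[:,:2].mean(0)*1000),np.median(q[:,2])*1000],1).tolist()+[len(q)]
E
python3 - <<'E'
from h import *
for c in ("scene","top"):
    p,P=cloud(c)
    print(c,{k for k in viewer.camera_info(c)})
    print("S",disc(P,(.567,.254),.06,.022,.04)); print("L",disc(P,(.44,.162),.07,.026,.044))
    q=near(P,(.575,-.165),.2,.060,.08)
    r=cv2.minAreaRect((q[:,:2]*1000).astype(np.float32)); print(len(q),r,cv2.boxPoints(r).round().tolist())
    if c=="scene": cv2.imwrite("pics/crop.png",cv2.resize(p[130:350,230:480,::-1],None,fx=2.6,fy=2.6,interpolation=cv2.INTER_CUBIC))
E
```

```text
scene {'rotation', 'intrinsics', 'eye'}
S [568.2, 254.4, 41.1, 569.7, 253.2, 28.7, 1029]
L [439.8, 158.8, 51.9, 442.4, 159.5, 32.5, 1333]
3875 ((580.2760620117188, -163.8012237548828), (245.10008239746094, 177.0950927734375), 82.68058776855469) [[477.0, -274.0], [652.0, -297.0], [684.0, -54.0], [508.0, -31.0]]
top {'rotation', 'intrinsics', 'eye'}
S [569.3, 253.9, 39.8, 568.5, 253.2, 27.7, 1347]
L [441.1, 159.6, 49.2, 440.8, 159.7, 31.8, 2320]
4811 ((579.71533203125, -164.13040161132812), (245.4876708984375, 174.14718627929688), 82.68405151367188) [[478.0, -275.0], [650.0, -297.0], [682.0, -53.0], [509.0, -31.0]]
```

View pics/crop.png

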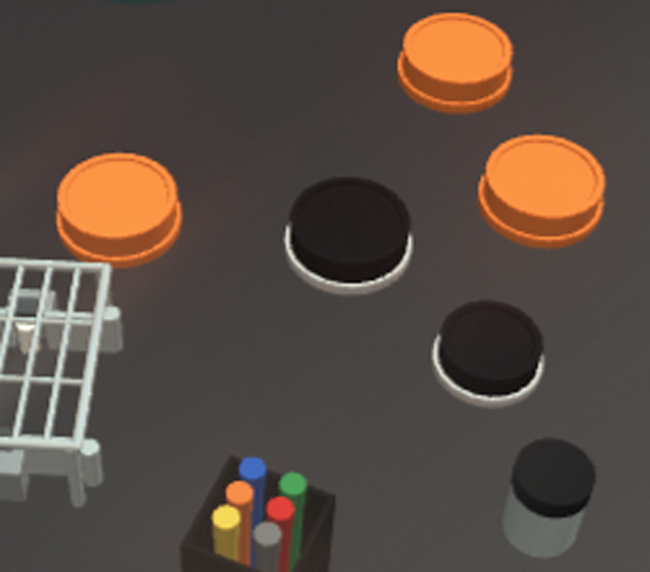

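The crop confirms the two black, white-footed tins: the large one at crop (348,235) and the small one at (490,350). Next I'll check the marker box clearance and the reachability of the plan.

```bash
cat >> h.py <<'E'
A=np.array([-.1273,-.9919]); B=np.array([.9919,-.1273]); C=np.array([.580,-.164]); O=C-.127*A
def W(x,y,z): return np.array([*(O+x*A+y*B),z])        # rack (m) -> world
def Rk(p): d=np.asarray(p)[...,:2]-O; return np.stack([d@A,d@B],-1)
def ori(head,lean=0.,flip=1):   # head: heading in rack frame (rad); lean: tips forward
    u=np.array([*(np.cos(head)*A+np.sin(head)*B),0]); k=np.array([0,0,1.])
    z=np.sin(lean)*u-np.cos(lean)*k; x=flip*(np.cos(lean)*u+np.sin(lean)*k)
    return np.stack([x,np.cross(z,x),z],1)
E
python3 - <<'E'
from h import *
p,P=cloud("top")
q=near(P,(.757,.063),.08,.05,.13); r=Rk(q)*1000; print("box rack min/max",r.min(0),r.max(0)); i=r[:,1].argmin(); print(r[i],q[i])
b=r[(q[:,2]>.085)&(q[:,2]<.102)]; print(cv2.boxPoints(cv2.minAreaRect(b.astype(np.float32))).round().tolist())
S=Rk([.5687,.254]);L=Rk([.4405,.1593]);print(S,L)
h=np.deg2rad
for f in (1,-1):
  for n,(pos,R) in dict(grip=(W(*S,.006),ori(0,0,f)),gripend=(W(-.028,-.005,.006),ori(0,0,f)),lean0=(W(-.1,-.01,.012),ori(0,h(45),f)),lean0up=(W(-.1,-.01,.12),ori(0,h(45),f)),
     lean1=(W(.035,-.01,.012),ori(0,h(45),f)),L0=(W(L[0]-.009,L[1]-.055,.006),ori(h(80),0,f)),L0up=(W(L[0]-.009,L[1]-.055,.06),ori(h(80),0,f)),Lend=(W(-.025,0,.006),ori(0,0,f))).items():
    j=solver.inverse_kinematics(pos,R); print(f,n,np.round(pos,3),None if j is None else np.round(j,2))
E
```

```text
box rack min/max [-168.11006626   98.92012194] [-71.74408755 196.05700326]
[-97.833136    98.92012194] [0.70673229 0.04641347 0.05848014]
[[-169.0, 125.0], [-98.0, 98.0], [-71.0, 170.0], [-142.0, 197.0]]
[-0.28616671 -0.06441987] [-0.17591392 -0.17952614]
1 grip [0.569 0.254 0.006] [ 0.33  1.21 -1.34  1.73  1.23  1.3   1.7 ]
1 gripend [ 0.595 -0.01   0.006] [ 0.79  1.18 -1.34  1.8   1.23  1.27  2.1 ]
1 lean0 [0.599 0.062 0.012] [ 0.04  1.14 -0.9   1.52  1.21  1.75  1.81]
1 lean0up [0.599 0.062 0.12 ] [ 0.04  0.96 -0.89  1.52  1.1   1.8   1.91]
1 lean1 [ 0.582 -0.071  0.012] [ 0.27  1.08 -0.9   1.7   1.3   1.67  1.86]
1 L0 [0.387 0.175 0.006] [-0.02  0.49 -0.57  2.23  0.51  0.55 -2.85]
1 L0up [0.387 0.175 0.06 ] [ 0.21  0.45 -0.84  2.19  0.51  0.71 -2.85]
1 Lend [ 0.599 -0.013  0.006] [ 0.8   1.19 -1.34  1.79  1.23  1.28  2.12]
-1 grip [0.569 0.254 0.006] [ 0.05  0.8  -0.75  1.75  0.69  0.87 -1.13]
-1 gripend [ 0.595 -0.01   0.006] [ 0.34  0.69 -0.5   1.83  0.47  0.75 -0.55]
-1 lean0 [0.599 0.062 0.012] [-0.22  0.96 -0.44  1.54  0.92  1.47 -1.19]
-1 lean0up [0.599 0.062 0.12 ] [-0.1   0.86 -0.63  1.53  0.95  1.66 -1.15]
-1 lean1 [ 0.582 -0.071  0.012] [-0.09  0.86 -0.34  1.73  0.97  1.3  -1.13]
-1 L0 [0.387 0.175 0.006] [ 0.24  0.61 -0.89  2.21  0.8   0.68  0.04]
-1 L0up [0.387 0.175 0.06 ] [ 0.39  0.56 -1.07  2.18  0.71  0.8   0.11]
-1 Lend [ 0.599 -0.013  0.006] [ 0.34  0.69 -0.51  1.82  0.47  0.75 -0.54]
```

```bash
python3 - <<'E'
from h import *
S=Rk([.5687,.254]); R=ori(0,0,-1)
def rep(n):
    s=env.sense(); print(n,round(s["t"],1),np.round(s["ee_pos"],4),np.round(Rk(s["ee_pos"])*1000,1),"F",np.round(s["wrist_force"],1),"w",round(s["gripper_width"],4),np.round(s["grasp_force"],1))
env.reach(W(*S,.15),R); rep("above")
env.movel(W(*S,.04),rate=.2); rep("near")
env.movel(W(*S,.007),rate=.08); rep("down")
effector.grasp(squeeze=10); rep("grip")
env.movel(W(-.16,-.024,.007),rate=.15); rep("a")
env.movel(W(-.08,-.020,.007),rate=.15); rep("b")
env.movel(W(-.028,-.004,.007),rate=.1); rep("c")
effector.release(); rep("rel")
p,P=cloud("top"); print(disc(P,W(-.028,-.004,0),.06,.022,.04)); cv2.imwrite("pics/t1.png",p[60:360,150:550,::-1])
E
```

```text
above 4.3 [0.5692 0.253  0.1499] [-285.3  -63.8] F [0.2 0.1 0.2] w 0.0918 0.0
near 5.0 [0.5692 0.2548 0.0409] [-287.  -64.] F [-0.4  0.2  0.2] w 0.0918 0.0
down 5.5 [0.5685 0.2541 0.0067] [-286.3  -64.7] F [ 0.2 -0.7  0.6] w 0.0918 0.0
grip 6.9 [0.5687 0.254  0.007 ] [-286.2  -64.4] F [-0.2  0.6  0.6] w 0.0004 0.0
a 7.9 [0.5924 0.1251 0.0073] [-161.3  -24.5] F [-1.   1.3 -0.1] w 0.0004 0.0
b 8.6 [0.5865 0.0453 0.0073] [-81.4 -20.2] F [ 0.4  0.6 -1.1] w 0.0005 0.0
c 9.3 [ 0.5956 -0.0091  0.0071] [-28.6  -4.2] F [-0.6  0.1 -0.6] w 0.0005 0.0
rel 10.6 [ 0.5958 -0.0097  0.007 ] [-28.  -4.] F [-0.8  0.3  0.2] w 0.0923 0.0
None
```

View pics/t1.png

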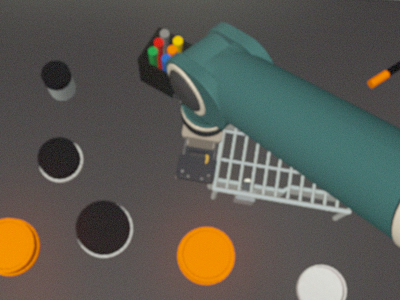

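The fingers closed fully and the small tin stayed at (210,218), so I missed it. I'll look from the scene and wrist cameras.

```bash
python3 - <<'E'
from h import *
p,P=cloud("scene"); print(disc(P,(.5687,.254),.06,.022,.04),disc(P,(.4405,.1593),.07,.026,.044))
w,_=viewer.read_camera("wrist")
cv2.imwrite("pics/s2.png",np.hstack([p[100:400,150:550,::-1],cv2.resize(w,(400,300))[:,:,::-1]]))
i=viewer.camera_info("wrist");print(np.round(i["T_tool_cam"],3).tolist())
s=env.sense();print(s["ee_pos"],s["tcp_rot"].round(2).tolist() if hasattr(s["tcp_rot"],"round") else s["tcp_rot"])
E
```

```text
[569.2, 255.1, 41.8, 569.8, 253.2, 28.5, 1035] [439.8, 159.1, 51.0, 442.3, 159.7, 32.4, 1325]
[[0.002, 0.959, 0.285, 0.08], [1.0, -0.002, 0.0, 0.0], [0.001, 0.285, -0.959, -0.197], [0.0, 0.0, 0.0, 1.0]]
[ 0.59574593 -0.0097348   0.00699028] [[0.13, 0.99, -0.0], [0.99, -0.13, 0.0], [0.0, -0.0, -1.0]]
```

View pics/s2.png

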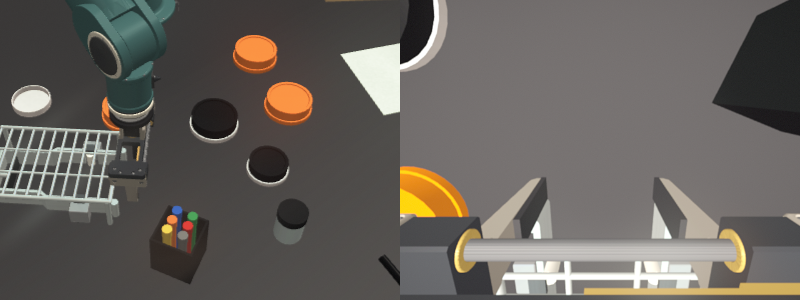

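```bash
python3 - <<'E'
from h import *
p,P=cloud("scene")
for y in (.05,.06,-.06):
    q=near(P,W(-.028,-.004+y,0),.012,-.02,.2); print(y,np.percentile(q[:,2],[0,5,20,50,80,100]).round(3),len(q))
w,P2=viewer.read_camera("wrist"); i=viewer.camera_info("wrist");K=i["intrinsics"];T=np.array(i["T_tool_cam"])
v,u=np.mgrid[:480,:640]; d=P2
q=np.stack([(u-K[0][2])/K[0][0]*d,-(v-K[1][2])/K[1][1]*d,-d],-1)@T[:3,:3].T+T[:3,3]
m=(d>0)&(abs(q[...,0])<.03)&(abs(q[...,1])<.07)
print("tool z hist",np.histogram(q[m][:,2],bins=np.arange(-.12,.04,.01)))
f=q[m&(q[...,2]>-.03)&(abs(q[...,1])>.03)]; print(np.percentile(f,[0,10,50,90,100],axis=0).round(3).tolist())
b=q[(d>0)&(q[...,0]>.06)]; print("bench z tool",np.percentile(b[:,2],[10,50,90]).round(3))
E
```

```text
0.05 [-0.004 -0.002 -0.001  0.002  0.054  0.152] 188
0.06 [-0.003 -0.002  0.     0.054  0.082  0.166] 299
-0.06 [0.001 0.002 0.002 0.002 0.003 0.003] 2
tool z hist (array([ 2062,  1583,  2177,  2599,  1805,  1414,  1155,   885,   765,
         229,    21,    17, 18178,     0,     0]), array([-1.20000000e-01, -1.10000000e-01, -1.00000000e-01, -9.00000000e-02,
       -8.00000000e-02, -7.00000000e-02, -6.00000000e-02, -5.00000000e-02,
       -4.00000000e-02, -3.00000000e-02, -2.00000000e-02, -1.00000000e-02,
       -5.55111512e-17,  1.00000000e-02,  2.00000000e-02,  3.00000000e-02]))
[[-0.03, -0.07, -0.03], [-0.021, -0.059, 0.005], [0.006, -0.03, 0.005], [0.025, 0.059, 0.006], [0.03, 0.07, 0.008]]
bench z tool [-0.03   0.005  0.006]
```

Open fingertips show about 22 mm behind the stated TCP, so the gripper passed over the tin. I'll verify by a guarded touch on free bench.

```bash
cat >> h.py <<'E'
def rep(n=""):
    s=env.sense(); print(n,round(s["t"],1),np.round(s["ee_pos"][2],4),np.round(Rk(s["ee_pos"])*1000,1),"F",np.round(s["wrist_force"],1),"w",round(s["gripper_width"],4),np.round(s["grasp_force"],1)); return s
def tips(tag):
    w,d=viewer.read_camera("wrist"); i=viewer.camera_info("wrist");K=i["intrinsics"];T=np.array(i["T_tool_cam"])
    v,u=np.mgrid[:480,:640]
    q=np.stack([(u-K[0][2])/K[0][0]*d,-(v-K[1][2])/K[1][1]*d,-d],-1)@T[:3,:3].T+T[:3,3]
    tz=env.sense()["ee_pos"][2]
    m=(d>0)&(abs(q[...,0])<.014)&(abs(q[...,1])<.07)&(tz-q[...,2]>.008)
    f=q[m]; print(tag,"tip z",np.sort(f[:,2])[-30:][::10].round(4),"n",len(f)); return w
E
python3 - <<'E'
from h import *
env.movel(W(-.065,-.015,.03),rate=.2); tips("open")
effector.grasp(squeeze=10); w=tips("shut"); cv2.imwrite("pics/w3.png",w[:,:,::-1])
rep()
for z in np.arange(.004,-.03,-.003):
    try: env.movel(W(-.065,-.015,z),rate=.06)
    except env.PlanningError as e: print(e); break
    s=env.sense()
    if abs(s["wrist_force"][2])>4: break
rep("touch shut"); env.movel(W(-.065,-.015,.02),rate=.2)
E
```

```text
open tip z [-0.0271 -0.0269 -0.0263] n 18860
shut tip z [-0.0275 -0.0273 -0.0267] n 5678
 12.7 0.03 [-65. -15.] F [ 0.1 -0.4 -0. ] w 0.0002 0.0
touch shut 15.8 -0.0248 [-65.2 -14.5] F [-3.2 -0.6  9. ] w 0.0005 4.9
```

View pics/w3.png

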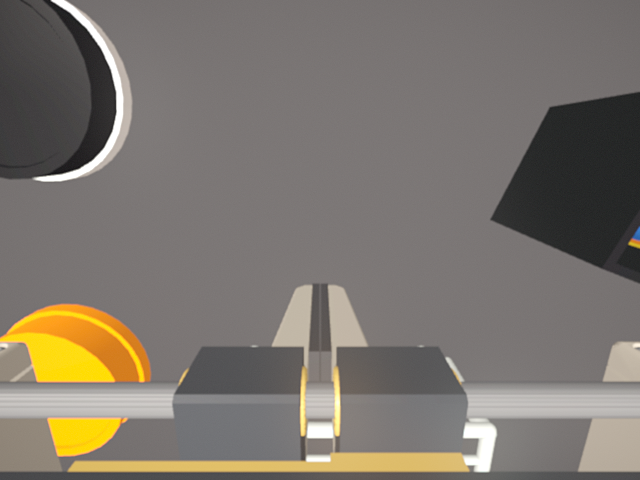

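The picture shows the shut fingers. Their tips touched the bench at a reported TCP z of −0.0245, so the real tips sit 24.5 mm behind the reported TCP. I'll correct for that and redo the grip.

```bash
cat >> h.py <<'E'
D=.0245
def tcp(x,y,z,R): return W(x,y,z)+D*R[:,2]     # real tip at rack x,y, height z
E
python3 - <<'E'
from h import *
S=Rk([.569,.2543]); R=ori(0,0,-1)
env.movel(tcp(-.1,-.03,.05,R),rate=.25)
env.movel(tcp(*S,.05,R),rate=.3) 
effector.release(); rep("above")
env.movel(tcp(*S,.007,R),rate=.1); rep("down")
effector.grasp(squeeze=10); s=rep("grip")
if s["gripper_width"]<.07: raise SystemExit
env.movel(tcp(-.16,-.024,.007,R),rate=.15); rep("a")
env.movel(tcp(-.08,-.020,.007,R),rate=.15); rep("b")
env.movel(tcp(-.028,-.003,.007,R),rate=.1); rep("c")
effector.release(); rep("rel")
E
```

```text
above 18.6 0.0255 [-286.5  -64.1] F [ 0.4 -0.7  0. ] w 0.0918 0.0
down 19.2 -0.018 [-286.7  -64.6] F [ 0.2  0.4 -0.2] w 0.0919 0.0
grip 19.5 -0.0171 [-286.9  -64.1] F [-0.5  1.6  0.8] w 0.0837 10.0
a 20.5 -0.0171 [-158.7  -23. ] F [ 0.9 -4.6  5.6] w 0.0838 10.0
b 21.2 -0.0171 [-79.5 -19.8] F [ 1.6 -3.3  5.3] w 0.084 10.0
c 21.9 -0.0171 [-28.1  -2.6] F [0.6 1.2 4.6] w 0.0834 10.0
rel 22.2 -0.018 [-27.6  -3.5] F [-0.3 -0.4 -0. ] w 0.092 0.0
```

```bash
python3 - <<'E'
from h import *
R=ori(0,0,-1); Q=ori(0,np.deg2rad(45),-1)
env.movel(tcp(-.03,-.005,.07,R),rate=.25)
env.reach(tcp(-.12,-.012,.06,Q),Q); rep("lean")
effector.grasp(squeeze=10)
env.movel(tcp(-.105,-.012,.012,Q),rate=.15); rep("low")
env.movel(tcp(-.05,-.012,.012,Q),rate=.12); rep("p1")
for x in (-.02,0,.015,.03):
    env.movel(tcp(x,-.012,.012,Q),rate=.08); s=rep(x)
    if np.linalg.norm(s["wrist_force"])>12: break
p,P=cloud("top"); cv2.imwrite("pics/t4.png",cv2.resize(p[120:320,200:540,::-1],None,fx=2,fy=2))
env.movel(tcp(-.09,-.012,.014,Q),rate=.2); rep("back")
E
```

```text
lean 23.6 0.042 [-100.9  -11.9] F [ 0.4 -0.3  0.3] w 0.0921 0.0
low 25.4 -0.0058 [-87.4 -12.3] F [ 0.8 -0.2  0.1] w 0.0005 0.0
p1 26.0 -0.0049 [-32.6 -11.8] F [-0.5  0.2 -0.3] w 0.0007 0.0
-0.02 26.5 -0.0052 [ -1.8 -12. ] F [-0.6  0.5  0.5] w 0.0004 0.0
0 26.9 -0.0052 [ 18.5 -12.1] F [ 0.3 -0.2 -0.1] w 0.0006 0.0
0.015 27.3 -0.0052 [ 33.5 -12.1] F [ 0.9  0.2 -0.4] w 0.0003 0.0
0.03 27.6 -0.0052 [ 48.6 -12.1] F [-0.2 -0.3 -0.1] w 0.0006 0.0
back 28.4 -0.0034 [-71.4 -12. ] F [ 0.4 -0.6  0.5] w 0.0003 0.0
```

View pics/t4.png

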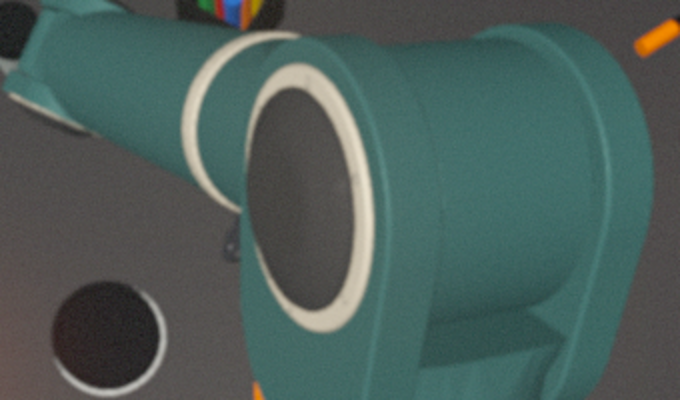

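```bash
python3 - <<'E'
from h import *
Q=ori(0,np.deg2rad(45),-1); h=np.deg2rad(80); R=ori(h,0,-1)
L=Rk([.4405,.1593]); st=L-.06*np.array([np.cos(h),np.sin(h)])
env.movel(tcp(-.12,-.03,.07,Q),rate=.3)
env.reach(tcp(*st,.06,R),R); rep("L0up")
effector.release()
for c in ("top","scene"):
    p,P=cloud(c); print(c,disc(P,(.4405,.1593),.065,.026,.044))
    print([(np.round(Rk(r["at"])*1000).tolist(),round(r["score"],2)) for r in tip_of(c,"tin_small")[:3]])
    q=near(P,W(.09,0,0),.11,.015,.036); r=Rk(q)*1000; m=(abs(r[:,1])<42); print(len(q),np.percentile(r[m],[2,25,50,75,98],axis=0).round().tolist() if m.any() else None)
    cv2.imwrite(f"pics/{c}5.png",cv2.resize(p[120:320,320:540,::-1] if c=="top" else p[210:340,110:290,::-1],(400,300),interpolation=cv2.INTER_CUBIC))
cv2.imwrite("pics/c5.png",np.hstack([cv2.imread("pics/top5.png"),cv2.imread("pics/scene5.png")]))
E
```

```text
L0up 29.9 0.0351 [-185.8 -237.6] F [ 0.4 -0.7 -0.1] w 0.0006 0.0
top None
[([81.0, 1.0], 0.55)]
1651 [[43.0, -34.0], [64.0, -10.0], [82.0, 4.0], [94.0, 18.0], [115.0, 36.0]]
scene [439.3, 159.6, 51.3, 442.3, 159.5, 32.6, 1326]
[([84.0, 2.0], 0.93)]
1707 [[43.0, -33.0], [60.0, -14.0], [77.0, 8.0], [95.0, 23.0], [114.0, 38.0]]
```

View pics/c5.png

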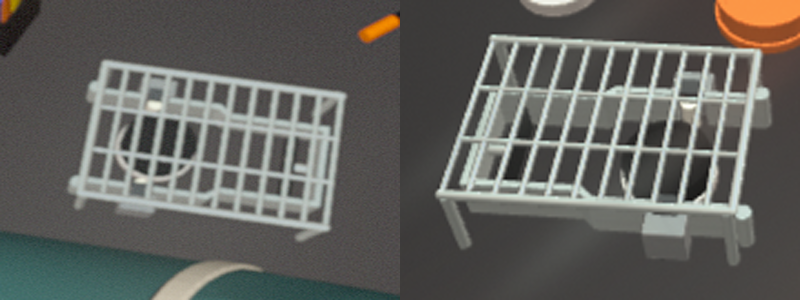

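Small tin is inside at rack x≈80 mm, y≈1 mm. Now I'll push the large tin with the open fingers as a cradle.

```bash
cat > cr.py <<'E'
from h import *
h0=np.deg2rad(80); L=Rk([.4400,.1595]); dc=.034
pts=[]; c=L.copy()
u=lambda h:np.array([np.cos(h),np.sin(h)])
for s in (.05,.102/np.sin(h0)): pts.append((L+s*u(h0),h0))
e=pts[-1][0]; r=.08; ctr=e+r*np.array([np.sin(h0),-np.cos(h0)])
for h in np.linspace(h0,0,7)[1:]: pts.append((ctr+r*np.array([-np.sin(h),np.cos(h)]),h))
e=pts[-1][0]
pts+=[(np.array([-.05,-.006]),.15),(np.array([-.025,-.001]),.1),(np.array([0,0]),0.)]
E
python3 - <<'E'
from cr import *
for p,h in pts: print((p*1000).round(),round(h,2),((p-dc*u(h))*1000).round())
R=ori(h0,0,-1); 
env.movel(tcp(*(L-.06*u(h0)),.009,R),rate=.15); rep("down")
for p,h in pts:
    t=p-dc*u(h); R=ori(h,0,-1); env.movel(tcp(*t,.009,R),frame=R,rate=.11)
    s=env.sense(); f=np.linalg.norm(s["wrist_force"]); print(round(s["t"],1),(Rk(s["ee_pos"])*1000).round(),round(f,1))
    if f>15: break
c="scene"; im,P=cloud(c); print(disc(P,W(0,0,0),.06,.028,.042),[(Rk(r["at"])*1000).round().tolist() for r in tip_of(c,"tin_large")])
cv2.imwrite("pics/s6.png",cv2.resize(im[150:350,110:410,::-1],(600,400)))
E
```

```text
[-167. -131.] 1.4 [-173. -164.]
[-158.  -78.] 1.4 [-164. -112.]
[-153.  -60.] 1.16 [-166.  -91.]
[-143.  -44.] 0.93 [-164.  -71.]
[-131.  -31.] 0.7 [-157.  -53.]
[-115.  -20.] 0.47 [-146.  -36.]
[-98. -14.] 0.23 [-131.  -22.]
[-79. -12.] 0.0 [-113.  -12.]
[-50.  -6.] 0.15 [-84. -11.]
[-25.  -1.] 0.1 [-59.  -4.]
[0 0] 0.0 [-34.   0.]
down 32.0 -0.0154 [-186.9 -239.4] F [ 0.2  0.5 -0.1] w 0.0918 0.0
32.8 [-173. -164.] 1.2
33.5 [-164. -112.] 1.2
33.8 [-166.  -92.] 0.3
34.2 [-164.  -72.] 1.2
34.6 [-157.  -53.] 0.9
35.0 [-146.  -37.] 1.0
35.4 [-131.  -23.] 0.2
35.8 [-114.  -13.] 0.8
36.2 [-84. -11.] 0.7
36.6 [-57.  -4.] 0.3
36.9 [-33.   0.] 0.5
[596.4, -40.9, 59.4, 591.5, -50.3, 32.8, 673] [[4.0, -3.0], [-272.0, -407.0], [-336.0, -241.0]]
```

View pics/s6.png

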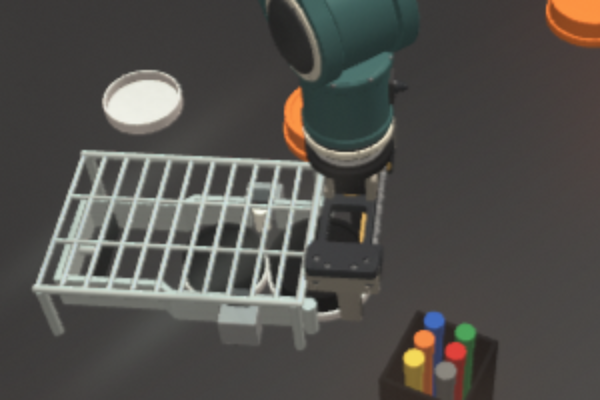

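```bash
python3 - <<'E'
from h import *
R=ori(0,0,-1); Q=ori(0,np.deg2rad(45),-1)
env.movel(tcp(-.06,-.005,.012,R),rate=.2)
env.movel(tcp(-.08,-.01,.07,R),rate=.3)
env.reach(tcp(-.12,-.01,.06,Q),Q); effector.grasp(squeeze=10)
env.movel(tcp(-.09,-.009,.012,Q),rate=.15); rep("low")
a3=np.array([*A,0]); x0=-.03; pk=0
env.movel(tcp(x0,-.008,.012,Q),rate=.08); rep("p1")
for x in np.arange(-.02,.0281,.004):
    env.movel(tcp(x,-.008,.012,Q),rate=.04)
    s=env.sense(); f=-s["wrist_force"]@a3; pk=max(pk,f)
    print(round(x*1000),(Rk(s["ee_pos"]-D*Q[:,2])*1000).round(1),round(f,1),np.round(s["wrist_force"],1),round(s["t"],1))
    if f>25 or (x>.008 and pk>5 and f<.4*pk): break
im,P=cloud("scene")
print([(Rk(r["at"])*1000).round().tolist() for r in tip_of("scene","tin_large")],[(Rk(r["at"])*1000).round().tolist() for r in tip_of("scene","tin_small")])
cv2.imwrite("pics/s7.png",cv2.resize(im[190:350,110:330,::-1],(660,480)))
E
```

```text
low 40.4 -0.0054 [-72.8  -9.1] F [-0.2  1.   1. ] w 0.0003 0.0
p1 41.3 -0.0053 [-12.1  -8. ] F [-0.2 -0.2  0.2] w 0.0 0.2
-20 [-20.5  -8.1] 3.4 [0.2 3.3 0.8] 41.7
-16 [-16.9  -7.9] 4.0 [-0.6  4.1  1.1] 42.0
-12 [-14.6  -7.5] 8.1 [0.3 8.1 1.9] 42.2
-8 [-11.3  -7.3] 9.6 [-0.5  9.7  2.3] 42.5
-4 [-7.3 -7.2] 8.9 [0.1 9.  2.1] 42.7
0 [-2.7 -7.3] 7.8 [0.7 7.7 1.3] 43.0
4 [ 2.3 -7.4] 5.5 [0.3 5.5 1. ] 43.2
8 [ 7.5 -7.7] 4.6 [ 0.4  4.6 -0.8] 43.5
12 [13.  -8.1] 1.4 [ 0.5  1.4 -0.9] 43.7
[[-335.0, -242.0], [-272.0, -410.0], [73.0, -7.0], [15.0, -196.0]] [[165.0, -1.0]]
```

```bash
python3 - <<'E'
from h import *
Q=ori(0,np.deg2rad(45),-1); a3=np.array([*A,0])
for x in (.015,.018,.021,.023):
    env.movel(tcp(x,-.008,.012,Q),rate=.04)
    s=env.sense(); f=-s["wrist_force"]@a3
    print(x,(Rk(s["ee_pos"]-D*Q[:,2])*1000).round(1),round(f,1),round(s["t"],1))
    if f>15: break
env.movel(tcp(-.06,-.01,.013,Q),rate=.15)
env.movel(tcp(-.13,-.04,.09,Q),rate=.25)
R=ori(0,0,-1); env.reach(tcp(-.20,-.22,.15,R),R); rep("clear")
for c in ("scene","top"):
    im,P=cloud(c)
    print([(Rk(r["at"])*1000).round().tolist() for r in tip_of(c,"tin_large")],[(Rk(r["at"])*1000).round().tolist() for r in tip_of(c,"tin_small")])
    q=near(P,W(.084,0,0),.06,.028,.037); r=Rk(q)*1000; r=r[abs(r[:,1])<44]; print(np.percentile(r,[1,99],axis=0).round(),cv2.minEnclosingCircle(r.astype(np.float32)))
    q=near(P,W(.178,0,0),.05,.022,.033); r=Rk(q)*1000; r=r[abs(r[:,1])<40]; print(cv2.minEnclosingCircle(r.astype(np.float32)))
    cv2.imwrite(f"pics/f{c}.png",cv2.resize(im[130:290,340:530,::-1] if c=="top" else im[210:340,110:290,::-1],(400,400),interpolation=cv2.INTER_CUBIC))
cv2.imwrite("pics/fin.png",np.hstack([cv2.imread("pics/ftop.png"),cv2.imread("pics/fscene.png")]))
E
```

```text
0.015 [16.  -8.1] 0.5 44.1
0.018 [18.8 -8. ] -0.3 44.4
0.021 [21.4 -8. ] 0.3 44.6
0.023 [23.1 -8. ] 0.1 44.9
clear 47.0 0.125 [-198.7 -218.6] F [ 0.8 -0.1  0.1] w 0.0005 0.0
[[-271.0, -408.0], [83.0, -2.0], [-339.0, -243.0], [12.0, -198.0]] [[176.0, 1.0]]
[[ 40. -43.]
 [141.  42.]] ((88.05354309082031, 0.19801372289657593), 55.7852897644043)
((179.17591857910156, 0.09198794513940811), 48.70055389404297)
[[18.0, -195.0], [-273.0, -406.0], [79.0, -1.0]] [[179.0, 1.0]]
[[ 36. -42.]
 [140.  43.]] ((88.66210174560547, -0.42374157905578613), 55.60696792602539)
((178.68112182617188, 0.3803460896015167), 49.14235305786133)
```

View pics/fin.png

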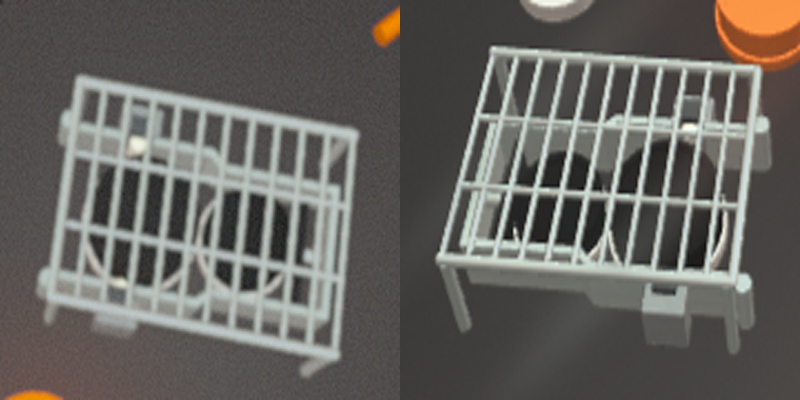

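Both tins are in. The large one is about 82 mm in, past the rollers (it moved ahead of the fingers at zero force). The small one is about 177 mm in, against the plate. Handing in.

```bash
python3 -c "
from station import *
print(workorder.finish_job())"
```

```text
the job is handed in; nothing more can be done
None
```

Both tins are in the rack, small one first (about 177 mm in) and the large one clicked past the rollers behind it (about 82 mm in); my first grip on the small tin missed without moving it, nothing else was touched, and the job was handed in at about 47 s.

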